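Clear the weights, vials and tweezers out of the cup rack to their own holders

TASK

Someone has parked the balance weights and the sample vials in and beside the cup rack and left the blue-banded tweezers next to it; put everything away so that the rack is free for cups. The brass weight goes in the large felt bay of the low wooden tray and the steel weight in its small bay, each vial stands upright in a cell of its own in the blue vial rack, and the tweezers lie across the rest, in both of its notches. Leave the porcelain cups where they stand in the rack.

Things in the scene. Friction and masses are not known exactly. Their poses are not given: they have to be found in the camera images.
- brass_weight: Brass knob weight, the larger of the two: 22 mm across, 33 mm high, 100 g. Origin at the centre of its underside, z up. Its sides can be gripped as a plain 22 mm cylinder. It starts standing upright, either in an empty hole of the dark cup rack or on the bench beside it.
- steel_weight: Grey steel knob weight, the smaller of the two: 20 mm across, 27 mm high, 50 g. Origin at the centre of its underside, z up. Its sides can be gripped as a plain 20 mm cylinder. It starts standing upright, either in an empty hole of the dark cup rack or on the bench beside it.
- large_vial: Clear glass vial with a white stopper, 16 mm across the stopper, 14 mm across the barrel, 40 mm high, 12 g. Origin at the centre of its underside, z up; the stopper is the part above 24 mm. It starts standing upright, either in an empty hole of the dark cup rack or on the bench beside it.
- small_vial: The smaller glass vial: 14 mm across the stopper, 12 mm across the barrel, 36 mm high, 11 g. Origin at the centre of its underside, z up; the stopper is the part above 22 mm. It starts standing upright, either in an empty hole of the dark cup rack or on the bench beside it. Any other vial, far back on the bench, is not meant.
- the_tweezers: Steel tweezers with a blue band, lying flat on the bench: 154 mm long along their own y axis, up to 18 mm wide along x, 8 mm thick. Origin at the centre of the underside, z up. Grip them across the two legs at mid length.
- weight_tray: Low wooden weight tray (not the lidded box at the back), fixed, 62 mm (its x) by 104 mm (its y), 15 mm high over all, two square bays lined with green felt, their floors 4 mm up: the large bay, 46 mm square, centred at y = +23 mm, and the small bay, 36 mm square, centred at y = -28 mm, both at x = 0. Origin at the centre of its underside.
- vial_rack: Blue plastic vial rack, fixed, 73 mm square and 16 mm high, open at the top, with 2 by 2 cells of 32 mm between 3 mm walls; cell centres at x, y = +/-17.5 mm, cell floor 3 mm above its underside. All cells are empty at the start. Origin at the centre of its underside.
- tweezers_rest: Tweezers rest, fixed: aluminium base plate 58 mm (its x) by 110 mm (its y), its top 5 mm up, and black upright cheeks at y = +/-45 mm. Each has a notch 36 mm wide, centred at x = 0, its floor 16 mm and its horns 32 mm above the underside. Tweezers lie along y on both notch floors, either way round; between the cheeks is room for fingers. Origin at the centre of its underside.
- cup_10: White porcelain cup, 44 mm across the rim, 36 mm high, standing loose in a hole of the cup rack, to be left alone; origin at the centre of its underside. The cup rack is a dark slab fixed on the bench in front of the robot, its top 14 mm above the bench. Its holes, 41 mm wide and 53 to 55 mm apart, go through to the bench, so what is parked in one stands at bench height.
- cup_07: Another white porcelain cup of the same size, standing loose in a hole of the cup rack, to be left alone; origin at the centre of its underside. More such cups, fixed, fill holes on the right side of the rack; the holes right beside a parked weight or vial hold no cup.
Not all that is in view belongs to the job. What is meant by the vial_rack is not pink, and is the larger of those in its own colour. Of the things that look like the weight_tray, the larger one is meant.

How it is judged:
By the outcome, as a careful person would: the job done as asked, in the order asked, and still so for the second after the job is handed in, with the robot touching nothing.
It also fails if it takes over 93 s, if anything falls off the work surface, if the arm or the gripper's body presses on something with over 40 N, if the wrist force passes 120 N, or if a joint passes its speed limit or range.

ROBOT

A 6-joint arm with a two-finger parallel gripper is mounted at the origin on a cart in front of the work surface, level with it; the furniture and walls round the work are solid. World frame = base frame: x ahead of the robot, y to its left, z up, the work surface at z = 0. Lengths are in m, angles in rad, forces in N, time in s.
With the tool pointing down it reaches from about 0.3 to 0.775 m from the base axis. Payload 14.6 kg.
Tool frame: the origin (TCP) lies on the centre line of the jaws, within the pads' length; the fingertips stand 8 mm ahead of it and the grasp point (between the pads) lies 11 mm behind it (ctrl.nose_length is the distance from the TCP to the fingertips, in m); z points along the fingers, y is the direction in which the jaws open and shut (so a half turn about z gives the same grasp; the last joint's range is limited). The gripper opens to 85 mm and grips with 20 to 120 N. Pads are 22 mm wide; open, the fingers measure 114 mm over their backs; the gripper's body (76 mm by 85 mm) begins 54 mm behind the grasp point. The pads swing forward as they close: fully open they stand 13 mm farther back than shut.
Start: joints at [1.17, 0.3, 1.521, -0, 1.321, -0.067], TCP at [0.18, 0.52, 0.239] pointing down, gripper open.
Joint ranges: [-3.03, 3.03], [-0.79, 2.21], [0.23, 2.52], [-1.04, 4.18], [0, 3.07], [-2.55, 2.55]. Speed limits (rad/s): [2.22, 2.22, 2.57, 3.14, 3.14, 3.14].

INTERFACE

Orientations are given as a unit quaternion [w, x, y, z].
In Python, from bench import ctrl gives the robot as it stands. The module is installed in compiled form; this text tells all that it offers.
- The arm moves only by the shell command python3 -m crank 'ROWS' [FORCE]. ROWS is JSON, a list of rows, each an object of numbers: "hand": the opening in per cent of the stroke, from 0 (shut) to 100 (fully open); "x", "y", "z": the shift along the tool's x, y, z in m; "rx", "ry", "rz": the turn, a rotation vector about the tool's x, y, z in rad. In form: [{"hand": .., "x": .., "y": .., "z": .., "rx": .., "ry": .., "rz": ..}, ...]. A call has exactly 10 rows; each row shifts and turns the pose as measured when the row begins, along the tool's axes as they then stand; what a row does not reach is not made up. A row lasts 1/8 s, in which the tool goes at most 62.5 mm and 10.7 degrees, less where a joint would pass 70% of its speed; a pose out of reach is approached as far as the arm can. A call is refused whole if a number of a shift passes 0.0625 or a number of a turn 0.188, either way. A call with a gripper value outside its range is refused whole. The fingers move at their own pace and stop on an object; FORCE is the grip in N (left out, the last holds). Time passes only in rows, so rows that do not move let the fingers close, or fill a call up. It gives the time, the measured TCP pose, the force and the opening at its end, in the units of the state.
- ctrl.sense(): the state, without advancing time (a new reading comes with each control period).
- ctrl.get_image(name): name is "side" or "top" or "wrist"; returns the picture (400x640x3 uint8, red, green, blue); there is no depth.
- ctrl.camera_info(name): a dict with "mtx" (3x3 intrinsics, pixels), "k1" (the pictures are not rectified: a ray, as slopes to the right and down, at radius r is drawn at 1 + k1 r^2 times it, then the intrinsics apply), "R" (3x3) and "t" (3): a world point X has camera coordinates R X + t. Camera axes: x right, y down, z forward; pixel columns grow to the right and rows downward; lengths in m; the calibration is good to about 2 mm. A picture is of the moment at which its call begins: read the wrist's pose just before it. camera_info takes no time and is no camera call; for the wrist camera it gives the pose at the moment of the call.
- ctrl.close_job(): hands the job in, once; it reports no verdict.
The state is a dict: "t": time; "joint_pos": joint angles; "joint_velocities": joint speeds; "joint_efforts": joint torques, N m; "eef_pos": TCP position; "tcp_rot": TCP orientation; "force": force on the tool from outside, world axes, zero at the start; "wrist_torque": the same for the moment, N m; "width": opening from 0.0 (shut) to 1.0 (fully open).
Only numpy, scipy, OpenCV 4.12 (cv2) and the standard library are available. Lean on these libraries where they do the work, as an engineer would, in place of code of your own. Each camera call takes 0.05 s, during which the arm holds its last target. There are 200 camera calls.

## Working session

There is one attempt and no reset: what is moved stays moved. The work goes in short steps, Python scripts to look and compute and a shell command to move; the robot and the scene stay as the last step left them, time stands still between calls to the robot, and variables do not carry over. Pictures are saved under pics/ and viewed, about 12 in all and at most 16, crops included, and the job is handed in when it is done.

```bash
mkdir -p pics; ls; cat > h.py <<'E'
import numpy as np, cv2
from bench import ctrl
def grab(n,f):
    i=ctrl.camera_info(n); im=ctrl.get_image(n); cv2.imwrite('pics/'+f+'.png',im[:,:,::-1])
    np.savez('pics/'+f+'.npz',mtx=i['mtx'],k1=i['k1'],R=i['R'],t=i['t']); return im
def ray(f,u,v):
    d=np.load('pics/'+f+'.npz'); K=d['mtx']
    p=cv2.undistortPoints(np.array([[[u,v]]],float),K,np.array([float(d['k1']),0,0,0]))[0,0]
    R=d['R'];C=-R.T@d['t']; return C,R.T@np.array([p[0],p[1],1])
def onz(f,u,v,z):
    C,r=ray(f,u,v); return C+r*(z-C[2])/r[2]
def pix(f,X):
    d=np.load('pics/'+f+'.npz'); 
    return cv2.projectPoints(np.array([X],float),cv2.Rodrigues(d['R'])[0],d['t'],d['mtx'],np.array([float(d['k1']),0,0,0]))[0][0,0]
E
python3 - <<'E'
from h import *
for n in('top','side','wrist'): grab(n,n+'0'); i=ctrl.camera_info(n); print(n,i['k1'],-np.array(i['R']).T@i['t'],i['mtx'][0][0])
print(ctrl.sense())
E
```

```text
pics
top -0.032170756537540555 [0.50622339 0.29022211 1.50555747] 444.3822629739536
side -0.05148002662296028 [ 0.36286149 -0.68872834  0.57990829] 391.8877125072382
wrist 0.0026856601590267227 [0.110555   0.54422045 0.37497087] 345.21688674206484
{'t': 0.15, 'joint_pos': array([ 1.17039499e+00,  3.00390035e-01,  1.52143467e+00, -8.33857311e-06,
        1.32070291e+00, -6.66079495e-02]), 'joint_velocities': array([ 0.0008398 , -0.00103511, -0.00106373,  0.00010028, -0.00151073,
        0.00097446]), 'joint_efforts': array([ 2.03347612e-03, -5.43665671e+01, -3.61887896e+01, -6.38344204e-05,
        3.15071135e-03,  6.97459541e-05]), 'eef_pos': array([0.18013861, 0.51948389, 0.23882772]), 'tcp_rot': array([-1.04240238e-04,  1.66121928e-01,  9.86105109e-01, -4.55728860e-04]), 'force': array([ 0.32977221, -0.41034766,  0.03255727]), 'wrist_torque': array([ 0.0310365 , -0.00232454,  0.00087183]), 'width': 1.000313040742378}
```

View pics/top0.png

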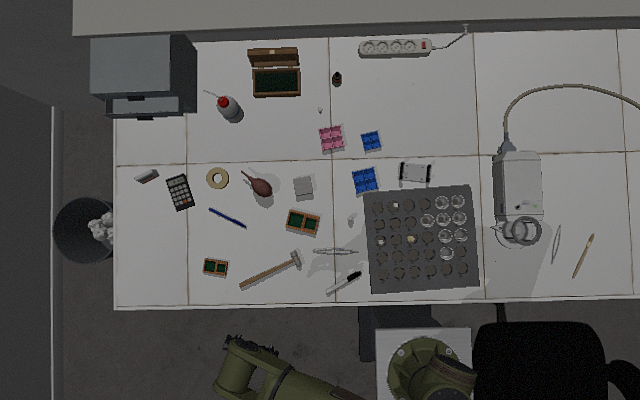

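View pics/side0.png

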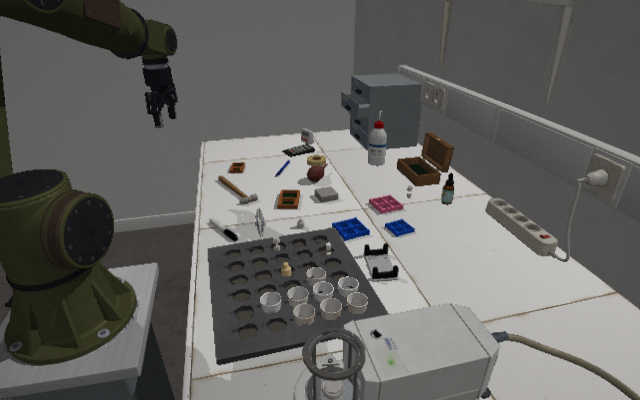

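Top view: the rack is at (425,238). There are parked items near (396,205), (381,241), (411,239) and (351,220). Tweezers lie at (336,251), with a decoy pair at (557,245). Vial racks: the larger blue one at (365,180), a smaller blue one at (371,140) and a pink one at (331,138). Trays: the larger at (303,221), the smaller at (215,267). The rest is at (416,172). A close crop will check these.

```bash
python3 - <<'E'
import cv2,numpy as np
a=cv2.imread('pics/top0.png')[150:300,275:475]; b=cv2.imread('pics/side0.png')[190:340,200:400]
c=np.hstack([cv2.resize(a,None,fx=4,fy=4,interpolation=cv2.INTER_CUBIC)])
cv2.imwrite('pics/c1.png',cv2.convertScaleAbs(c,alpha=1.4,beta=10))
cv2.imwrite('pics/c2.png',cv2.convertScaleAbs(cv2.resize(b,None,fx=4,fy=4,interpolation=cv2.INTER_CUBIC),alpha=1.3,beta=10))
E
```

```text
(no output)
```

View pics/c1.png

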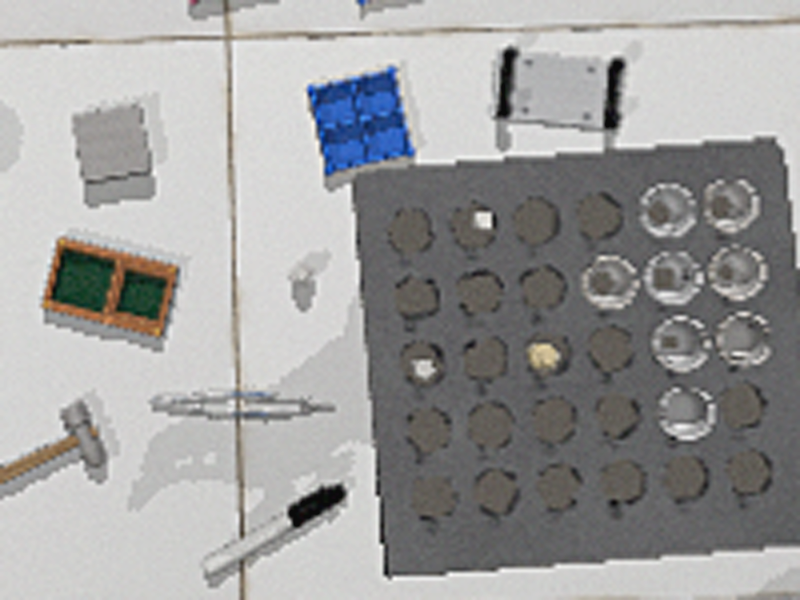

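View pics/c2.png

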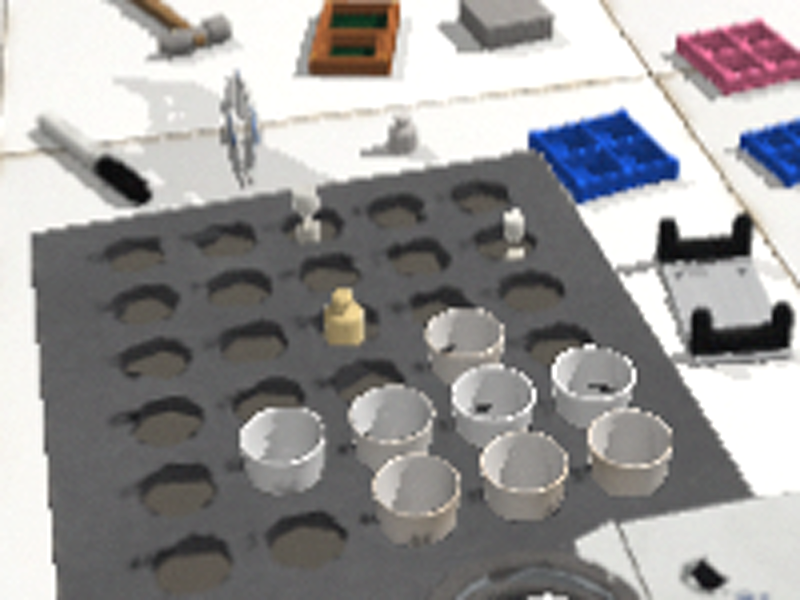

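Chosen by description:
- **Brass weight:** (411,239).
- **Vials:** (396,205) and (381,242).
- **Steel weight:** on the bench at (351,221).
- **Tweezers:** banded pair at (336,251).
- **Tray:** (303,221).
- **Blue rack:** (365,180).
- **Rest:** (416,172).

Next I compute first estimates.

```bash
python3 - <<'E'
from h import *
f=lambda x,y:(275+x/4,150+y/4)
P={'brass':(543,352,.03),'vialA':(483,220,.038),'vialB':(424,368,.038),'steel':(300,290,.013),'twz':(240,405,.006),'tray':(112,287,.015),'rack':(361,122,.016),'rest':(560,92,.005)}
for k,(x,y,z) in P.items(): print(k,onz('top0',*f(x,y),z).round(3))
# wrist cam relative to tool
from scipy.spatial.transform import Rotation as Ro
s=ctrl.sense();q=s['tcp_rot'];R=Ro.from_quat([q[1],q[2],q[3],q[0]]).as_matrix();print(R.round(2))
i=ctrl.camera_info('wrist');C=-np.array(i['R']).T@i['t'];print('cam in tool',R.T@(C-s['eef_pos']),'axes',(R.T@np.array(i['R']).T).round(3), i['mtx'],ctrl.nose_length)
E
```

```text
brass [0.455 0.036 0.03 ]
vialA [0.565 0.083 0.038]
vialB [0.445 0.135 0.038]
steel [0.511 0.234 0.013]
twz [0.416 0.287 0.006]
tray [0.518 0.392 0.015]
rack [0.651 0.179 0.016]
rest [0.672 0.01  0.005]
[[-0.94  0.33 -0.  ]
 [ 0.33  0.94 -0.  ]
 [ 0.   -0.   -1.  ]]
cam in tool [ 0.07385483  0.00044669 -0.13613963] axes [[-0.001 -0.958 -0.287]
 [ 1.    -0.002  0.001]
 [-0.002 -0.287  0.958]] [[345.21688674   0.         317.6072499 ]
 [  0.         345.21688674 200.66584468]
 [  0.           0.           1.        ]] 0.008
```

View pics/wrist0.png

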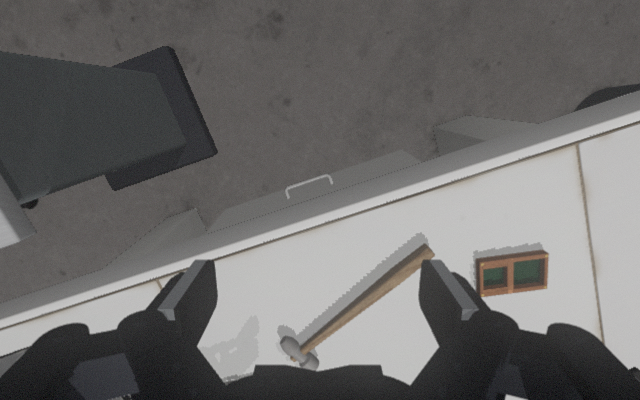

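```bash
python3 -m crank '[{"hand":60,"rz":-0.17},{"hand":60,"rz":-0.17},{"x":-0.043,"y":-0.043,"z":-0.003},{"x":-0.043,"y":-0.043,"z":-0.003},{"x":-0.043,"y":-0.043,"z":-0.003},{"x":-0.043,"y":-0.043,"z":-0.003},{"x":-0.043,"y":-0.043,"z":-0.003},{"x":-0.043,"y":-0.043,"z":-0.003},{"x":-0.043,"y":-0.043,"z":-0.003},{"x":-0.043,"y":-0.043,"z":-0.003}]' 40
python3 - <<'E'
from h import *
s=ctrl.sense();print(s['eef_pos'],s['tcp_rot'],s['width']);grab('wrist','w1')
im=cv2.imread('pics/w1.png');cv2.imwrite('pics/w1b.png',cv2.resize(im,(800,500)))
E
```

```text
[0.18013861 0.51948389 0.23882772] [-1.04240238e-04  1.66121928e-01  9.86105109e-01 -4.55728860e-04] 1.000313040742378validation failed for argument at $[0]...
```

View pics/w1b.png

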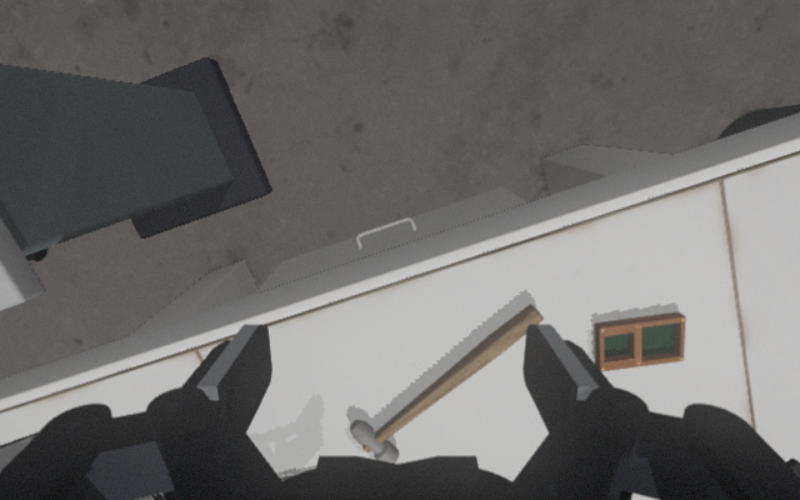

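The move was refused because every row needs all its keys, so this picture is unchanged. I'll retype it in full.

```bash
python3 -m crank '[{"hand":60,"x":0,"y":0,"z":0,"rx":0,"ry":0,"rz":-0.17},{"hand":60,"x":0,"y":0,"z":0,"rx":0,"ry":0,"rz":-0.17},{"hand":60,"x":-0.043,"y":-0.043,"z":-0.003,"rx":0,"ry":0,"rz":0},{"hand":60,"x":-0.043,"y":-0.043,"z":-0.003,"rx":0,"ry":0,"rz":0},{"hand":60,"x":-0.043,"y":-0.043,"z":-0.003,"rx":0,"ry":0,"rz":0},{"hand":60,"x":-0.043,"y":-0.043,"z":-0.003,"rx":0,"ry":0,"rz":0},{"hand":60,"x":-0.043,"y":-0.043,"z":-0.003,"rx":0,"ry":0,"rz":0},{"hand":60,"x":-0.043,"y":-0.043,"z":-0.003,"rx":0,"ry":0,"rz":0},{"hand":60,"x":-0.043,"y":-0.043,"z":-0.003,"rx":0,"ry":0,"rz":0},{"hand":60,"x":-0.043,"y":-0.043,"z":-0.003,"rx":0,"ry":0,"rz":0}]' 40
python3 - <<'E'
from h import *
s=ctrl.sense();print(s['eef_pos'],s['tcp_rot'],s['width']);grab('wrist','w1')
im=cv2.imread('pics/w1.png');cv2.imwrite('pics/w1c.png',cv2.resize(im,(800,500)))
E
```

```text
t: 1.45
eef_pos: [0.537, 0.1743, 0.2627]
tcp_rot: [-0.001, -0.012, 1.0, -0.001]
force: [0.2, 0.6, 0.3]
width: 0.6
[0.53703883 0.17433596 0.26265113] [-5.28021080e-04 -1.23531919e-02  9.99923092e-01 -9.63865921e-04] 0.6002937399361871
```

View pics/w1c.png

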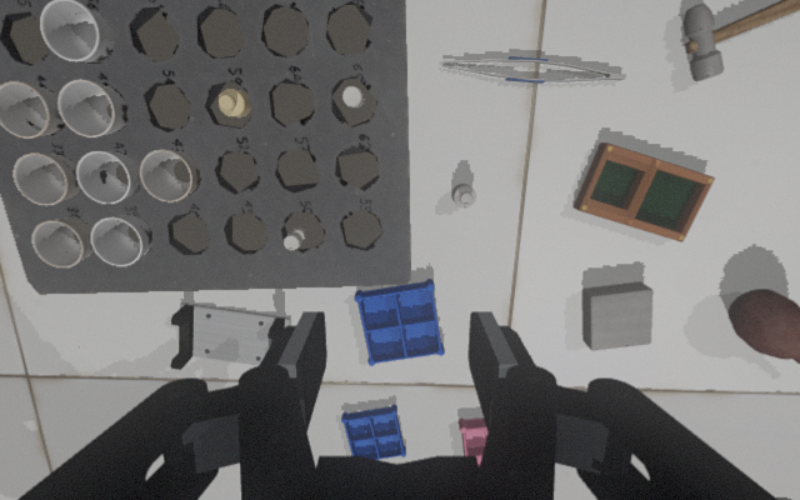

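Wrist view, in the 800-pixel scale:
- **Brass:** (228,103).
- **Vials:** tops at (352,97) and (293,241).
- **Steel:** (464,192).
- **Tweezers:** from (443,64) to (622,76).
- **Tray:** corners (608,145), (714,181), (684,240), (577,208), with the large bay on the right.
- **Rack:** centre near (400,322).
- **Rest:** partly behind the finger at (235,335).

```bash
cat > m.py <<'E'
from h import *
s=1.25
def pts(L,z,f='w1'): return np.array([onz(f,x/s,y/s,z)[:2] for x,y in L])
E
python3 - <<'E'
from m import *
im=cv2.imread('pics/w1.png').astype(int)
def blob(cx,cy,cond,r=14):
    x0,y0=int(cx/s)-r,int(cy/s)-r
    m=cond(im[y0:y0+2*r,x0:x0+2*r]).astype(np.uint8)
    n,l,st,c=cv2.connectedComponentsWithStats(m); k=1+np.argmax(st[1:,4]); return (c[k]+[x0,y0]),st[k]
wh=lambda p:p.min(2)>140
for nm,c in(('A',(293,241)),('B',(352,97))):
    p,st=blob(*c,wh); print(nm,p,st,onz('w1',*p,.038),onz('w1',*p,.036))
p,st=blob(228,103,lambda p:(p[:,:,2]-p[:,:,0])>35); print('brass',p,st,onz('w1',*p,.02), pts([(229,103)],.030))
print('steel',pts([(464,187)],.027),pts([(464,202)],0))
T=pts([(608,145),(714,181),(684,240),(577,208)],.015);print('tray',T.round(4),T.mean(0), np.linalg.norm(np.roll(T,-1,0)-T,axis=1))
yv=(T[1]-T[0]+T[2]-T[3]);yv/=np.linalg.norm(yv);c=T.mean(0);print('large',c+.023*yv,'small',c-.028*yv,yv)
K=pts([(356,293),(434,282),(444,353),(369,363)],.016);c=K.mean(0);print('rack',c,np.linalg.norm(np.roll(K,-1,0)-K,axis=1))
yv=(K[1]-K[0]+K[2]-K[3]);yv/=np.linalg.norm(yv);xv=np.array([yv[1],-yv[0]]);print(yv,[(c+.0175*(a*xv+b*yv)).round(4) for a in(-1,1) for b in(-1,1)])
W=pts([(443,64),(622,76)],.005);print('twz',W,W.mean(0),np.linalg.norm(W[1]-W[0]),pts([(527,57),(522,80)],.006))
print('rest',pts([(182,337)],.02),pts([(235,335)],.005))
E
```

```text
A [232.72380952 193.94285714] [  7  11  12  11 105] [0.56606983 0.08368111 0.038     ] [0.56663803 0.08318352 0.036     ]
B [281.19230769  76.81868132] [  7   6  15  16 182] [0.44505132 0.13705844 0.038     ] [0.44494881 0.13685667 0.036     ]
brass [185.00763359  83.78244275] [  7   6  21  19 262] [0.45334152 0.03523987 0.02      ] [[0.45232791 0.03717789]]
steel [[0.51607503 0.23231529]] [[0.53385935 0.23754053]]
tray [[0.4786 0.3561]
 [0.5074 0.4548]
 [0.5618 0.4399]
 [0.5343 0.3373]] [0.52051524 0.39701602] [0.1027224  0.05640738 0.10621539 0.05875019]
large [0.52670108 0.41916857] small [0.51298466 0.3700477 ] [0.26894934 0.96315432]
rack [0.65214049 0.18144543] [0.0749772  0.0763975  0.07579532 0.07636173]
[-0.17234607  0.98503646] [array([0.6379, 0.1612]), array([0.6319, 0.1957]), array([0.6724, 0.1672]), array([0.6664, 0.2017])]
twz [[0.41610966 0.21103311]
 [0.42204426 0.36339739]] [0.41907696 0.28721525] 0.15247981424086132 [[0.40920846 0.28093053]
 [0.4272167  0.27867164]]
rest [[ 0.66941169 -0.03128052]] [[0.67407397 0.01440985]]
```

```bash
python3 -m crank '[{"hand":60,"x":0.0174,"y":-0.0272,"z":0.02,"rx":0,"ry":0,"rz":0},{"hand":60,"x":0.0174,"y":-0.0272,"z":0.02,"rx":0,"ry":0,"rz":0},{"hand":60,"x":0.0174,"y":-0.0272,"z":0.02,"rx":0,"ry":0,"rz":0},{"hand":60,"x":0.0174,"y":-0.0272,"z":0.02,"rx":0,"ry":0,"rz":0},{"hand":60,"x":0.0174,"y":-0.0272,"z":0.02,"rx":0,"ry":0,"rz":0},{"hand":60,"x":0,"y":0,"z":0.03,"rx":0,"ry":0,"rz":0},{"hand":60,"x":0,"y":0,"z":0.03,"rx":0,"ry":0,"rz":0},{"hand":60,"x":0,"y":0,"z":0.02,"rx":0,"ry":0,"rz":0},{"hand":60,"x":0,"y":0,"z":0,"rx":0,"ry":0,"rz":0},{"hand":60,"x":0,"y":0,"z":0,"rx":0,"ry":0,"rz":0}]' 40
python3 - <<'E'
from h import *
im=grab('wrist','w2');cv2.imwrite('pics/w2c.png',cv2.resize(im[:,:,::-1],(800,500)))
print(ctrl.sense()['eef_pos'])
E
```

```text
t: 2.75
eef_pos: [0.4541, 0.025, 0.0773]
tcp_rot: [-0.0, -0.008, 1.0, -0.002]
force: [-0.4, 0.2, -0.6]
width: 0.6
[0.45408651 0.02503109 0.07738142]
```

View pics/w2c.png

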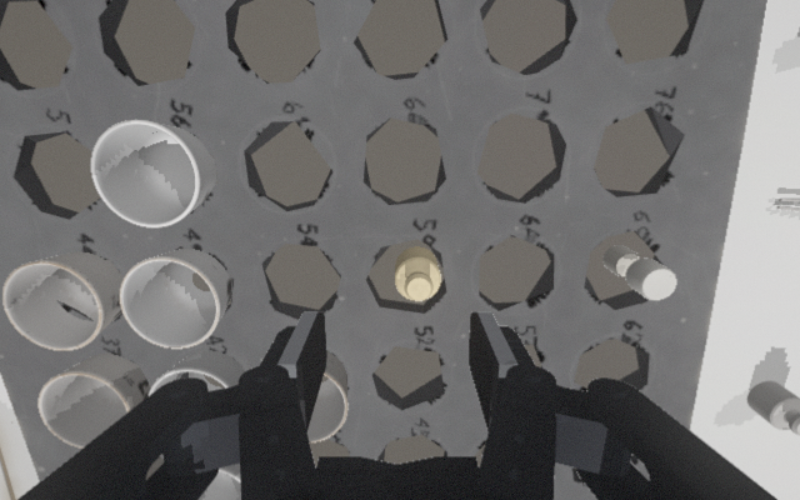

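```bash
python3 - <<'E'
from m import *
print(pts([(418,289)],.033,'w2'),pts([(418,270)],.02,'w2'),'cupnear',pts([(302,400)],.036,'w2'))
print('vialB',pts([(656,282)],.04,'w2'))
E
```

```text
[[0.45236267 0.03516857]] [[0.44787654 0.03562324]] cupnear [[ 0.50903871 -0.01891384]]
vialB [[0.44475422 0.13654663]]
```

```bash
python3 -m crank '[{"hand":60,"x":0.0012,"y":0.005,"z":0.01,"rx":0,"ry":0,"rz":0},{"hand":60,"x":0.0012,"y":0.005,"z":0.01,"rx":0,"ry":0,"rz":0},{"hand":60,"x":0,"y":0,"z":0.016,"rx":0,"ry":0,"rz":0},{"hand":60,"x":0,"y":0,"z":0.014,"rx":0,"ry":0,"rz":0},{"hand":60,"x":0,"y":0,"z":0,"rx":0,"ry":0,"rz":0},{"hand":20,"x":0,"y":0,"z":0,"rx":0,"ry":0,"rz":0},{"hand":15,"x":0,"y":0,"z":0,"rx":0,"ry":0,"rz":0},{"hand":10,"x":0,"y":0,"z":0,"rx":0,"ry":0,"rz":0},{"hand":10,"x":0,"y":0,"z":0,"rx":0,"ry":0,"rz":0},{"hand":10,"x":0,"y":0,"z":0,"rx":0,"ry":0,"rz":0}]' 40
```

```text
t: 4.05
eef_pos: [0.4523, 0.0364, 0.0265]
tcp_rot: [0.002, -0.008, 1.0, -0.002]
force: [0.5, 0.1, -1.1]
width: 0.237
```

```bash
python3 -m crank '[{"hand":10,"x":0,"y":0,"z":-0.047,"rx":0,"ry":0,"rz":0},{"hand":10,"x":0,"y":0,"z":-0.047,"rx":0,"ry":0,"rz":0},{"hand":10,"x":-0.01,"y":0.047,"z":0,"rx":0,"ry":0,"rz":0},{"hand":10,"x":-0.01,"y":0.047,"z":0,"rx":0,"ry":0,"rz":0},{"hand":10,"x":-0.01,"y":0.047,"z":0,"rx":0,"ry":0,"rz":0},{"hand":10,"x":-0.01,"y":0.047,"z":0,"rx":0,"ry":0,"rz":0},{"hand":10,"x":-0.01,"y":0.047,"z":0,"rx":0,"ry":0,"rz":0},{"hand":10,"x":-0.01,"y":0.047,"z":0,"rx":0,"ry":0,"rz":0},{"hand":10,"x":-0.01,"y":0.047,"z":0,"rx":0,"ry":0,"rz":0},{"hand":10,"x":0,"y":0,"z":0,"rx":0,"ry":0,"rz":0}]'
python3 - <<'E'
from h import *
im=grab('wrist','w3');cv2.imwrite('pics/w3c.png',cv2.resize(im[:,:,::-1],(800,500)))
print(ctrl.sense()['eef_pos'])
E
```

```text
t: 5.3
eef_pos: [0.5183, 0.377, 0.1227]
tcp_rot: [0.002, -0.007, 1.0, -0.001]
force: [-0.6, -1.4, -0.8]
width: 0.235
[0.51823511 0.37555984 0.12262122]
```

View pics/w3c.png

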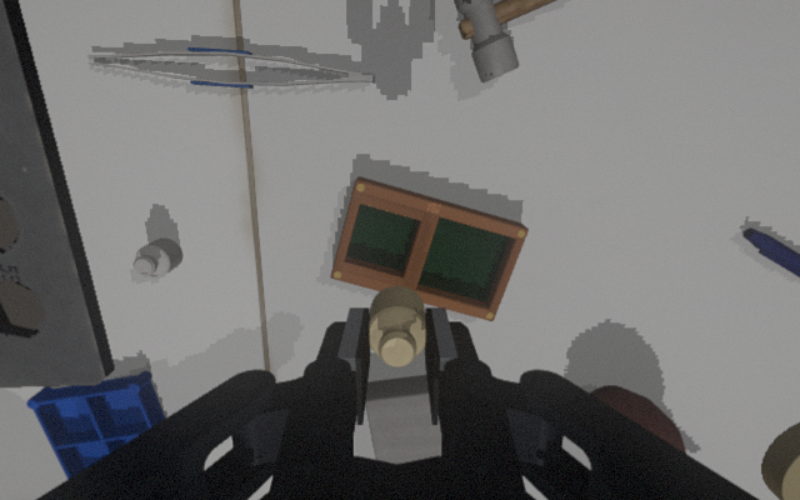

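The brass is held upright at (398,320). The tray's corners are visible at (361,178), (526,228), (491,320) and (333,279). The steel's top is at (149,262) and its base near (168,250).

```bash
python3 - <<'E'
from m import *
T=pts([(361,178),(526,228),(491,320),(333,279)],.015,'w3');c=T.mean(0);yv=(T[1]-T[0]+T[2]-T[3]);yv/=np.linalg.norm(yv);print(np.linalg.norm(np.roll(T,-1,0)-T,axis=1),c,yv,'L',c+.023*yv,'S',c-.028*yv)
print('steel',pts([(145,266)],.027,'w3'),pts([(169,253)],.008,'w3'))
W=pts([(90,60),(374,78)],.005,'w3');print(W,W.mean(0),pts([(220,50),(222,84)],.006,'w3'))
E
```

```text
[0.099319   0.06097361 0.10050566 0.06316486] [0.51954696 0.3963392 ] [0.26762282 0.96352375] L [0.52570229 0.41850025] S [0.51205352 0.36936053]
steel [[0.52547382 0.2349936 ]] [[0.52359987 0.2392159 ]]
[[0.41563688 0.21041446]
 [0.4226564  0.36392019]] [0.41914664 0.28716733] [[0.40985472 0.28156251]
 [0.4268769  0.28082046]]
```

```bash
python3 -m crank '[{"hand":10,"x":-0.004,"y":0.021,"z":0,"rx":0,"ry":0,"rz":0},{"hand":10,"x":-0.004,"y":0.021,"z":0,"rx":0,"ry":0,"rz":0},{"hand":10,"x":0,"y":0,"z":0,"rx":0,"ry":0,"rz":0},{"hand":10,"x":0,"y":0,"z":0.03,"rx":0,"ry":0,"rz":0},{"hand":10,"x":0,"y":0,"z":0.03,"rx":0,"ry":0,"rz":0},{"hand":10,"x":0,"y":0,"z":0.016,"rx":0,"ry":0,"rz":0},{"hand":10,"x":0,"y":0,"z":0.005,"rx":0,"ry":0,"rz":0},{"hand":10,"x":0,"y":0,"z":0,"rx":0,"ry":0,"rz":0},{"hand":10,"x":0,"y":0,"z":0,"rx":0,"ry":0,"rz":0},{"hand":10,"x":0,"y":0,"z":0,"rx":0,"ry":0,"rz":0}]'
```

```text
t: 6.6
eef_pos: [0.5283, 0.4107, 0.0431]
tcp_rot: [0.003, -0.003, 1.0, -0.002]
force: [0.1, -0.1, -0.8]
width: 0.237
```

```bash
python3 -m crank '[{"hand":10,"x":0.002,"y":0.007,"z":0,"rx":0,"ry":0,"rz":0},{"hand":10,"x":0,"y":0,"z":0.007,"rx":0,"ry":0,"rz":0},{"hand":10,"x":0,"y":0,"z":0.005,"rx":0,"ry":0,"rz":0},{"hand":10,"x":0,"y":0,"z":0,"rx":0,"ry":0,"rz":0},{"hand":30,"x":0,"y":0,"z":0,"rx":0,"ry":0,"rz":0},{"hand":60,"x":0,"y":0,"z":0,"rx":0,"ry":0,"rz":0},{"hand":60,"x":0,"y":0,"z":0,"rx":0,"ry":0,"rz":0},{"hand":60,"x":0,"y":0,"z":-0.04,"rx":0,"ry":0,"rz":0},{"hand":60,"x":0,"y":-0.03,"z":-0.04,"rx":0,"ry":0,"rz":0},{"hand":60,"x":0,"y":-0.045,"z":0,"rx":0,"ry":0,"rz":0}]'
```

```text
t: 7.85
eef_pos: [0.5259, 0.3441, 0.1132]
tcp_rot: [0.004, -0.005, 1.0, -0.001]
force: [0.7, -0.1, -0.9]
width: 0.602
```

```bash
python3 -m crank '[{"hand":60,"x":0,"y":-0.034,"z":0,"rx":0,"ry":0,"rz":0},{"hand":60,"x":0,"y":-0.034,"z":0,"rx":0,"ry":0,"rz":0},{"hand":60,"x":0,"y":-0.028,"z":0,"rx":0,"ry":0,"rz":0},{"hand":60,"x":0,"y":0,"z":0,"rx":0,"ry":0,"rz":0},{"hand":60,"x":0,"y":0,"z":0,"rx":0,"ry":0,"rz":0},{"hand":60,"x":0,"y":0,"z":0.02,"rx":0,"ry":0,"rz":0},{"hand":60,"x":0,"y":0,"z":0.02,"rx":0,"ry":0,"rz":0},{"hand":60,"x":0,"y":0,"z":0,"rx":0,"ry":0,"rz":0},{"hand":60,"x":0,"y":0,"z":0,"rx":0,"ry":0,"rz":0},{"hand":60,"x":0,"y":0,"z":0,"rx":0,"ry":0,"rz":0}]'
python3 - <<'E'
from h import *
im=grab('wrist','w4');cv2.imwrite('pics/w4c.png',cv2.resize(im[:,:,::-1],(800,500)))
print(ctrl.sense()['eef_pos'])
E
```

```text
t: 9.1
eef_pos: [0.5283, 0.2471, 0.0766]
tcp_rot: [0.007, -0.005, 1.0, 0.0]
force: [0.4, 0.0, 0.5]
width: 0.593
[0.52838002 0.24711212 0.07668079]
```

View pics/w4c.png

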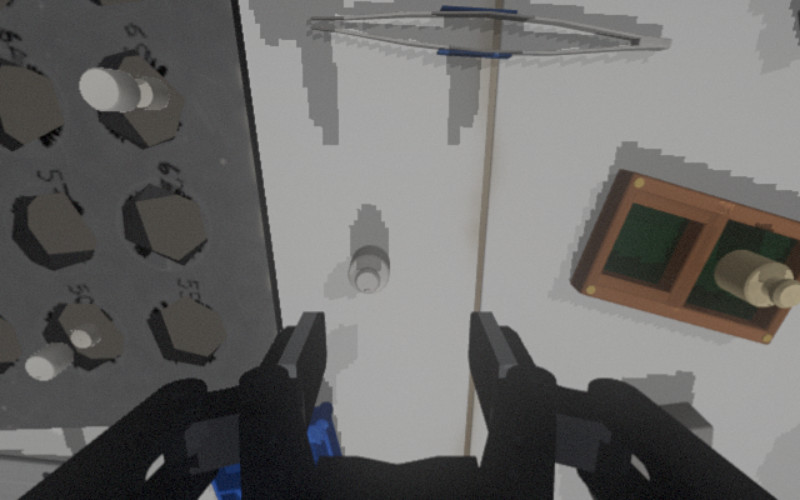

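Brass stands in the large bay at (750,275). The steel's top is at (368,285) and its body at (369,268). Both vial tops are visible, at (100,90) and (48,365).

```bash
python3 - <<'E'
from m import *
print('steel',pts([(367,283)],.027,'w4'),pts([(369,268)],.015,'w4'))
print('A',pts([(46,365)],.036,'w4'),'B',pts([(98,90)],.04,'w4'))
W=pts([(310,24),(671,43)],.005,'w4');print(W,W.mean(0))
E
```

```text
steel [[0.52667928 0.23421289]] [[0.5236694  0.23443892]]
A [[0.5652485  0.08547309]] B [[0.44518083 0.13582669]]
[[0.4159553  0.20951395]
 [0.42191712 0.36646867]] [0.41893621 0.28799131]
```

```bash
python3 -m crank '[{"hand":60,"x":0.0015,"y":-0.0065,"z":0.01,"rx":0,"ry":0,"rz":0},{"hand":60,"x":0.0015,"y":-0.0065,"z":0.01,"rx":0,"ry":0,"rz":0},{"hand":60,"x":0,"y":0,"z":0.016,"rx":0,"ry":0,"rz":0},{"hand":60,"x":0,"y":0,"z":0.014,"rx":0,"ry":0,"rz":0},{"hand":60,"x":0,"y":0,"z":0.004,"rx":0,"ry":0,"rz":0},{"hand":40,"x":0,"y":0,"z":0.001,"rx":0,"ry":0,"rz":0},{"hand":15,"x":0,"y":0,"z":0,"rx":0,"ry":0,"rz":0},{"hand":5,"x":0,"y":0,"z":0,"rx":0,"ry":0,"rz":0},{"hand":5,"x":0,"y":0,"z":0,"rx":0,"ry":0,"rz":0},{"hand":5,"x":0,"y":0,"z":0,"rx":0,"ry":0,"rz":0}]'
```

```text
t: 10.4
eef_pos: [0.5264, 0.2332, 0.0184]
tcp_rot: [0.007, -0.005, 1.0, 0.0]
force: [-0.0, 0.5, -0.9]
width: 0.214
```

```bash
python3 -m crank '[{"hand":35,"x":0,"y":0,"z":0,"rx":0,"ry":0,"rz":0},{"hand":35,"x":0,"y":0,"z":-0.003,"rx":0,"ry":0,"rz":0},{"hand":35,"x":0,"y":0,"z":0,"rx":0,"ry":0,"rz":0},{"hand":5,"x":0,"y":0,"z":0,"rx":0,"ry":0,"rz":0},{"hand":5,"x":0,"y":0,"z":0,"rx":0,"ry":0,"rz":0},{"hand":5,"x":0,"y":0,"z":0,"rx":0,"ry":0,"rz":0},{"hand":5,"x":0,"y":0,"z":0,"rx":0,"ry":0,"rz":0},{"hand":5,"x":0,"y":0,"z":0,"rx":0,"ry":0,"rz":0},{"hand":5,"x":0,"y":0,"z":0,"rx":0,"ry":0,"rz":0},{"hand":5,"x":0,"y":0,"z":0,"rx":0,"ry":0,"rz":0}]'
```

```text
t: 11.65
eef_pos: [0.5266, 0.2333, 0.0221]
tcp_rot: [0.008, -0.005, 1.0, 0.0]
force: [-0.2, 0.1, 1.1]
width: 0.207
```

```bash
python3 -m crank '[{"hand":5,"x":0,"y":0,"z":-0.035,"rx":0,"ry":0,"rz":0},{"hand":5,"x":0,"y":0,"z":-0.035,"rx":0,"ry":0,"rz":0},{"hand":5,"x":0.0033,"y":0.034,"z":0,"rx":0,"ry":0,"rz":0},{"hand":5,"x":0.0033,"y":0.034,"z":0,"rx":0,"ry":0,"rz":0},{"hand":5,"x":0.0033,"y":0.034,"z":0,"rx":0,"ry":0,"rz":0},{"hand":5,"x":0.0033,"y":0.03,"z":0,"rx":0,"ry":0,"rz":0},{"hand":5,"x":0,"y":0,"z":0,"rx":0,"ry":0,"rz":0},{"hand":5,"x":0,"y":0,"z":0,"rx":0,"ry":0,"rz":0},{"hand":5,"x":0,"y":0,"z":0.02,"rx":0,"ry":0,"rz":0},{"hand":5,"x":0,"y":0,"z":0,"rx":0,"ry":0,"rz":0}]'
```

```text
t: 12.9
eef_pos: [0.5104, 0.3663, 0.0711]
tcp_rot: [0.006, -0.004, 1.0, -0.0]
force: [0.6, -0.7, -1.3]
width: 0.21
```

```bash
python3 -m crank '[{"hand":5,"x":-0.0018,"y":0.0032,"z":0,"rx":0,"ry":0,"rz":0},{"hand":5,"x":0,"y":0,"z":0.014,"rx":0,"ry":0,"rz":0},{"hand":5,"x":0,"y":0,"z":0.014,"rx":0,"ry":0,"rz":0},{"hand":5,"x":0,"y":0,"z":0.011,"rx":0,"ry":0,"rz":0},{"hand":5,"x":0,"y":0,"z":0.002,"rx":0,"ry":0,"rz":0},{"hand":5,"x":0,"y":0,"z":0,"rx":0,"ry":0,"rz":0},{"hand":35,"x":0,"y":0,"z":0,"rx":0,"ry":0,"rz":0},{"hand":35,"x":0,"y":0,"z":0,"rx":0,"ry":0,"rz":0},{"hand":35,"x":0,"y":0,"z":-0.03,"rx":0,"ry":0,"rz":0},{"hand":35,"x":0,"y":0,"z":-0.05,"rx":0,"ry":0,"rz":0}]'
```

```text
t: 14.15
eef_pos: [0.511, 0.3684, 0.106]
tcp_rot: [0.004, -0.003, 1.0, -0.002]
force: [0.0, 0.4, 1.3]
width: 0.347
```

```bash
python3 -m crank '[{"hand":50,"x":0.0112,"y":-0.039,"z":0,"rx":0,"ry":0,"rz":0},{"hand":50,"x":0.0112,"y":-0.039,"z":0,"rx":0,"ry":0,"rz":0},{"hand":50,"x":0.0112,"y":-0.039,"z":0,"rx":0,"ry":0,"rz":0},{"hand":50,"x":0.0112,"y":-0.039,"z":0,"rx":0,"ry":0,"rz":0},{"hand":50,"x":0.0112,"y":-0.039,"z":0,"rx":0,"ry":0,"rz":0},{"hand":50,"x":0.0102,"y":-0.034,"z":0,"rx":0,"ry":0,"rz":0},{"hand":50,"x":0,"y":0,"z":0,"rx":0,"ry":0,"rz":0},{"hand":50,"x":0,"y":0,"z":0.02,"rx":0,"ry":0,"rz":0},{"hand":50,"x":0,"y":0,"z":0.015,"rx":0,"ry":0,"rz":0},{"hand":50,"x":0,"y":0,"z":0,"rx":0,"ry":0,"rz":0}]'
python3 - <<'E'
from h import *
im=grab('wrist','w5');cv2.imwrite('pics/w5c.png',cv2.resize(im[:,:,::-1],(800,500)))
print(ctrl.sense()['eef_pos'])
E
```

```text
t: 15.4
eef_pos: [0.4486, 0.1351, 0.0778]
tcp_rot: [0.012, -0.004, 1.0, 0.001]
force: [0.3, -0.5, -0.5]
width: 0.495
[0.44889929 0.13518797 0.07836496]
```

View pics/w5c.png

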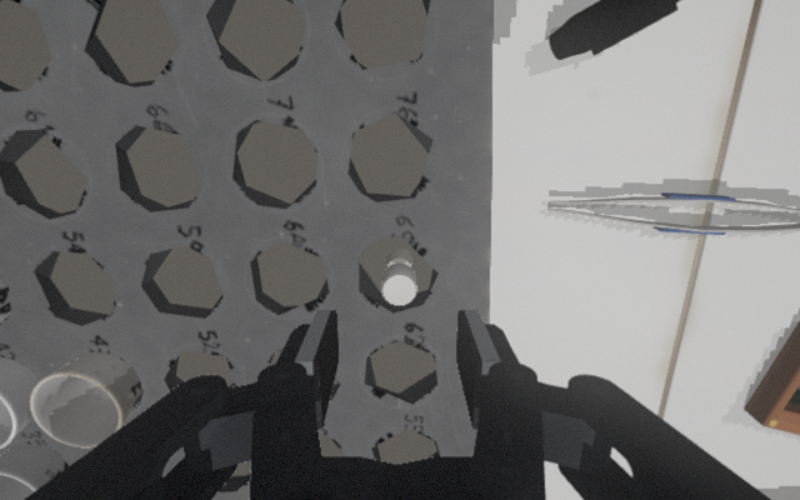

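The large vial's stopper is centred between the jaws at (400,291). I'll also correct the small tool tilt.

```bash
python3 -m crank '[{"hand":50,"x":0.004,"y":0.001,"z":0,"rx":0,"ry":0.024,"rz":0},{"hand":50,"x":0,"y":0,"z":0.016,"rx":0,"ry":0,"rz":0},{"hand":50,"x":0,"y":0,"z":0.016,"rx":0,"ry":0,"rz":0},{"hand":50,"x":0,"y":0,"z":0.014,"rx":0,"ry":0,"rz":0},{"hand":50,"x":0,"y":0,"z":0.001,"rx":0,"ry":0,"rz":0},{"hand":50,"x":0,"y":0,"z":0,"rx":0,"ry":0,"rz":0},{"hand":20,"x":0,"y":0,"z":0,"rx":0,"ry":0,"rz":0},{"hand":5,"x":0,"y":0,"z":0,"rx":0,"ry":0,"rz":0},{"hand":5,"x":0,"y":0,"z":0,"rx":0,"ry":0,"rz":0},{"hand":5,"x":0,"y":0,"z":0,"rx":0,"ry":0,"rz":0}]' 30
```

```text
t: 16.7
eef_pos: [0.4453, 0.1369, 0.0293]
tcp_rot: [0.0, -0.004, 1.0, 0.002]
force: [-0.0, -0.2, -0.7]
width: 0.168
```

```bash
python3 -m crank '[{"hand":5,"x":0,"y":0,"z":-0.035,"rx":0,"ry":0,"rz":0},{"hand":5,"x":0,"y":0,"z":-0.035,"rx":0,"ry":0,"rz":0},{"hand":5,"x":-0.037,"y":0.005,"z":0,"rx":0,"ry":0,"rz":0},{"hand":5,"x":-0.037,"y":0.005,"z":0,"rx":0,"ry":0,"rz":0},{"hand":5,"x":-0.037,"y":0.005,"z":0,"rx":0,"ry":0,"rz":0},{"hand":5,"x":-0.037,"y":0.005,"z":0,"rx":0,"ry":0,"rz":0},{"hand":5,"x":-0.037,"y":0.005,"z":0,"rx":0,"ry":0,"rz":0},{"hand":5,"x":-0.034,"y":0.003,"z":0,"rx":0,"ry":0,"rz":0},{"hand":5,"x":0,"y":0,"z":0,"rx":0,"ry":0,"rz":0},{"hand":5,"x":0,"y":0,"z":0,"rx":0,"ry":0,"rz":0}]'
python3 - <<'E'
from h import *
im=grab('wrist','w6');cv2.imwrite('pics/w6c.png',cv2.resize(im[:,:,::-1],(800,500)))
print(ctrl.sense()['eef_pos'])
E
```

```text
t: 17.95
eef_pos: [0.6697, 0.1673, 0.1017]
tcp_rot: [0.0, -0.004, 1.0, 0.002]
force: [-1.6, 0.2, 0.0]
width: 0.167
[0.66968091 0.16730701 0.10182812]
```

View pics/w6c.png

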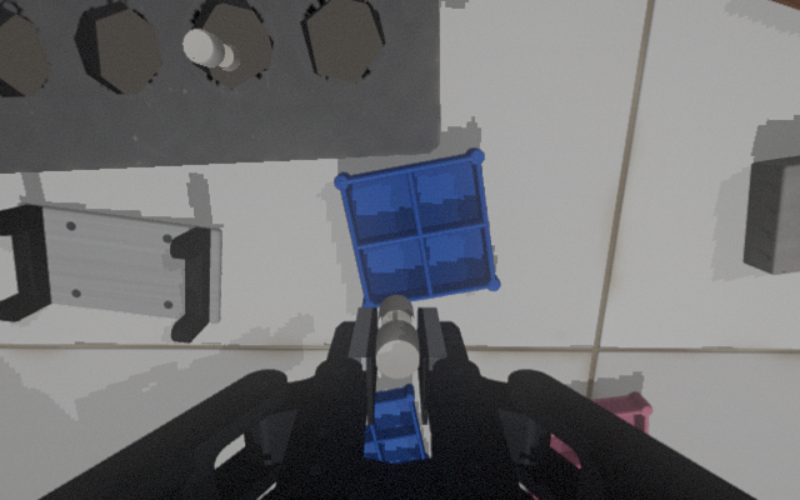

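The vial is held at (398,330). The rack's cross is at (420,237) with corners (343,182), (476,157) and (493,284). The rest's plate screws are at (71,226), (168,239), (168,305) and (76,293).

```bash
python3 - <<'E'
from m import *
K=pts([(343,182),(476,157),(493,284),(371,302)],.016,'w6');print(K,np.linalg.norm(np.roll(K,-1,0)-K,axis=1),K.mean(0),pts([(420,237)],.016,'w6'))
d=K[1]-K[0];yv=d/np.linalg.norm(d);xv=np.array([yv[1],-yv[0]]);c=pts([(420,237)],.016,'w6')[0]
print([(c+.0175*(a*xv+b*yv)).round(4) for a in(-1,1) for b in(-1,1)])
Q=pts([(71,226),(168,239),(168,305),(76,293)],.005,'w6');c=Q.mean(0);y=Q[1]-Q[0]+Q[2]-Q[3];print('rest',Q,c,np.arctan2(-y[0],y[1]))
print('cheek corners',pts([(45,207),(210,229),(218,322),(46,303)],.005,'w6'))
print('A',pts([(204,47)],.036,'w6'))
E
```

```text
[[0.62610782 0.14061526]
 [0.61309721 0.20797647]
 [0.68146431 0.22146336]
 [0.69254078 0.15427939]] [0.06860619 0.06968469 0.06809092 0.06782364] [0.65330253 0.18108362] [[0.65497436 0.18069452]]
[array([0.6411, 0.1602]), array([0.6345, 0.1946]), array([0.6755, 0.1668]), array([0.6688, 0.2012])]
rest [[ 0.65282078 -0.01103295]
 [ 0.6599144   0.04106362]
 [ 0.69982118  0.03528927]
 [ 0.69254982 -0.0164645 ]] [0.67627654 0.01221386] -0.1374515733808777
cheek corners [[ 0.64230007 -0.02284124]
 [ 0.65403571  0.06503796]
 [ 0.71059019  0.06313693]
 [ 0.69889144 -0.03504823]]
A [[0.56647613 0.08544475]]
```

```bash
python3 -m crank '[{"hand":5,"x":-0.005,"y":0,"z":0,"rx":0,"ry":0,"rz":0},{"hand":5,"x":0,"y":0,"z":0.02,"rx":0,"ry":0,"rz":0},{"hand":5,"x":0,"y":0,"z":0.02,"rx":0,"ry":0,"rz":0},{"hand":5,"x":0,"y":0,"z":0.015,"rx":0,"ry":0,"rz":0},{"hand":5,"x":0,"y":0,"z":0.006,"rx":0,"ry":0,"rz":0},{"hand":5,"x":0,"y":0,"z":0.001,"rx":0,"ry":0,"rz":0},{"hand":5,"x":0,"y":0,"z":0,"rx":0,"ry":0,"rz":0},{"hand":5,"x":0,"y":0,"z":0,"rx":0,"ry":0,"rz":0},{"hand":5,"x":0,"y":0,"z":0,"rx":0,"ry":0,"rz":0},{"hand":5,"x":0,"y":0,"z":0,"rx":0,"ry":0,"rz":0}]'
```

```text
t: 19.25
eef_pos: [0.674, 0.1677, 0.0362]
tcp_rot: [0.0, -0.005, 1.0, 0.002]
force: [-0.8, 1.0, 0.3]
width: 0.167
```

```bash
python3 -m crank '[{"hand":5,"x":0,"y":0,"z":0.0035,"rx":0,"ry":0,"rz":0},{"hand":5,"x":0,"y":0,"z":0,"rx":0,"ry":0,"rz":0},{"hand":40,"x":0,"y":0,"z":0,"rx":0,"ry":0,"rz":0},{"hand":40,"x":0,"y":0,"z":0,"rx":0,"ry":0,"rz":0},{"hand":50,"x":0,"y":0,"z":-0.035,"rx":0,"ry":0,"rz":0},{"hand":50,"x":0,"y":0,"z":-0.03,"rx":0,"ry":0,"rz":0},{"hand":50,"x":0.036,"y":-0.028,"z":0,"rx":0,"ry":0,"rz":0},{"hand":50,"x":0.036,"y":-0.028,"z":0,"rx":0,"ry":0,"rz":0},{"hand":50,"x":0.03,"y":-0.022,"z":0,"rx":0,"ry":0,"rz":0},{"hand":50,"x":0,"y":0,"z":0,"rx":0,"ry":0,"rz":0}]'
```

```text
t: 20.5
eef_pos: [0.5698, 0.0865, 0.0994]
tcp_rot: [0.001, -0.005, 1.0, 0.002]
force: [0.4, 0.1, -0.4]
width: 0.501
```

```bash
python3 -m crank '[{"hand":50,"x":0.0038,"y":-0.0015,"z":0.01,"rx":0,"ry":0,"rz":0},{"hand":50,"x":0,"y":0,"z":0.02,"rx":0,"ry":0,"rz":0},{"hand":50,"x":0,"y":0,"z":0.02,"rx":0,"ry":0,"rz":0},{"hand":50,"x":0,"y":0,"z":0.014,"rx":0,"ry":0,"rz":0},{"hand":50,"x":0,"y":0,"z":0.003,"rx":0,"ry":0,"rz":0},{"hand":50,"x":0,"y":0,"z":0,"rx":0,"ry":0,"rz":0},{"hand":20,"x":0,"y":0,"z":0,"rx":0,"ry":0,"rz":0},{"hand":5,"x":0,"y":0,"z":0,"rx":0,"ry":0,"rz":0},{"hand":5,"x":0,"y":0,"z":0,"rx":0,"ry":0,"rz":0},{"hand":5,"x":0,"y":0,"z":0,"rx":0,"ry":0,"rz":0}]' 30
```

```text
t: 21.75
eef_pos: [0.5685, 0.087, 0.0301]
tcp_rot: [0.003, -0.006, 1.0, 0.002]
force: [0.2, -0.8, -0.5]
width: 0.146
```

```bash
python3 -m crank '[{"hand":5,"x":0,"y":0,"z":-0.035,"rx":0,"ry":0,"rz":0},{"hand":5,"x":0,"y":0,"z":-0.03,"rx":0,"ry":0,"rz":0},{"hand":5,"x":-0.023,"y":0.036,"z":0,"rx":0,"ry":0,"rz":0},{"hand":5,"x":-0.023,"y":0.036,"z":0,"rx":0,"ry":0,"rz":0},{"hand":5,"x":-0.021,"y":0.032,"z":0,"rx":0,"ry":0,"rz":0},{"hand":5,"x":0,"y":0,"z":0,"rx":0,"ry":0,"rz":0},{"hand":5,"x":0,"y":0,"z":0,"rx":0,"ry":0,"rz":0},{"hand":5,"x":0,"y":0,"z":0.01,"rx":0,"ry":0,"rz":0},{"hand":5,"x":0,"y":0,"z":0.01,"rx":0,"ry":0,"rz":0},{"hand":5,"x":0,"y":0,"z":0,"rx":0,"ry":0,"rz":0}]'
```

```text
t: 23.0
eef_pos: [0.635, 0.192, 0.0769]
tcp_rot: [0.003, -0.004, 1.0, 0.002]
force: [-0.5, 0.4, 0.1]
width: 0.146
```

```bash
python3 -m crank '[{"hand":5,"x":-0.0015,"y":0.0025,"z":0.01,"rx":0,"ry":0,"rz":0},{"hand":5,"x":0,"y":0,"z":0.015,"rx":0,"ry":0,"rz":0},{"hand":5,"x":0,"y":0,"z":0.013,"rx":0,"ry":0,"rz":0},{"hand":5,"x":0,"y":0,"z":0.003,"rx":0,"ry":0,"rz":0},{"hand":5,"x":0,"y":0,"z":0.002,"rx":0,"ry":0,"rz":0},{"hand":5,"x":0,"y":0,"z":0,"rx":0,"ry":0,"rz":0},{"hand":5,"x":0,"y":0,"z":0,"rx":0,"ry":0,"rz":0},{"hand":5,"x":0,"y":0,"z":0,"rx":0,"ry":0,"rz":0},{"hand":5,"x":0,"y":0,"z":0,"rx":0,"ry":0,"rz":0},{"hand":5,"x":0,"y":0,"z":0,"rx":0,"ry":0,"rz":0}]'
```

```text
t: 24.25
eef_pos: [0.6377, 0.1948, 0.0321]
tcp_rot: [0.004, -0.004, 1.0, 0.002]
force: [-0.6, -0.3, 0.0]
width: 0.147
```

```bash
python3 -m crank '[{"hand":35,"x":0,"y":0,"z":0,"rx":0,"ry":0,"rz":0},{"hand":35,"x":0,"y":0,"z":0,"rx":0,"ry":0,"rz":0},{"hand":35,"x":0,"y":0,"z":-0.035,"rx":0,"ry":0,"rz":0},{"hand":35,"x":0,"y":0,"z":-0.04,"rx":0,"ry":0,"rz":0},{"hand":50,"x":0,"y":0,"z":0,"rx":0,"ry":0,"rz":0.18},{"hand":50,"x":0,"y":0,"z":0,"rx":0,"ry":0,"rz":0.18},{"hand":50,"x":0,"y":0,"z":0,"rx":0,"ry":0,"rz":0.18},{"hand":50,"x":0,"y":0,"z":0,"rx":0,"ry":0,"rz":0.18},{"hand":50,"x":0,"y":0,"z":0,"rx":0,"ry":0,"rz":0.18},{"hand":50,"x":0,"y":0,"z":0,"rx":0,"ry":0,"rz":0.18}]'
python3 -c "
from h import *
s=ctrl.sense();print(s['joint_pos'],s['tcp_rot'])"
```

```text
t: 25.5
eef_pos: [0.637, 0.1944, 0.1097]
tcp_rot: [0.002, 0.525, 0.851, 0.004]
force: [0.9, 0.8, 0.1]
width: 0.5
[ 0.24045849  0.67159546  1.28617644  0.00245494  1.17527272 -0.22539187] [0.00219093 0.52518717 0.85097525 0.00384115]
```

```bash
python3 -m crank '[{"hand":50,"x":0,"y":0,"z":0,"rx":0,"ry":0,"rz":0.17},{"hand":50,"x":0,"y":0,"z":0,"rx":0,"ry":0,"rz":0.17},{"hand":50,"x":0,"y":0,"z":0,"rx":0,"ry":0,"rz":0.14},{"hand":50,"x":0.0142,"y":-0.037,"z":0,"rx":0,"ry":0,"rz":0},{"hand":50,"x":0.0142,"y":-0.037,"z":0,"rx":0,"ry":0,"rz":0},{"hand":50,"x":0.0142,"y":-0.037,"z":0,"rx":0,"ry":0,"rz":0},{"hand":50,"x":0.0142,"y":-0.037,"z":0,"rx":0,"ry":0,"rz":0},{"hand":50,"x":0.0142,"y":-0.037,"z":0,"rx":0,"ry":0,"rz":0},{"hand":50,"x":0.012,"y":-0.033,"z":0,"rx":0,"ry":0,"rz":0},{"hand":50,"x":0,"y":0,"z":0,"rx":0,"ry":0,"rz":0}]'
python3 - <<'E'
from h import *
im=grab('wrist','w7');cv2.imwrite('pics/w7c.png',cv2.resize(im[:,:,::-1],(800,500)))
print(ctrl.sense()['eef_pos'],ctrl.sense()['tcp_rot'])
E
```

```text
t: 26.75
eef_pos: [0.4154, 0.287, 0.1085]
tcp_rot: [0.001, 0.719, 0.694, 0.005]
force: [-0.3, -0.6, 0.5]
width: 0.496
[0.4164514  0.28667585 0.10862995] [0.00151973 0.71974968 0.69421137 0.00535358]
```

View pics/w7c.png

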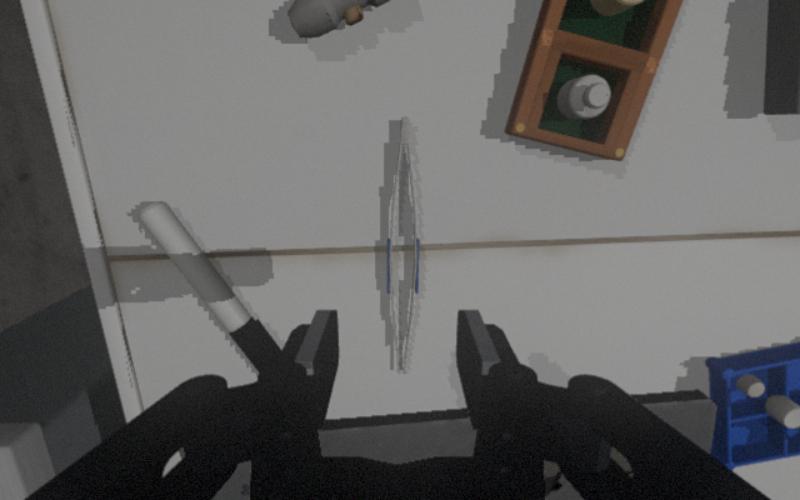

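Steel stands in the small bay at (585,98), and both vials are in their own cells (750,385) and (785,410). The tweezers run from (405,118) to (401,372). A pen at (160,215)–(270,345) lies near the left finger.

```bash
python3 - <<'E'
from m import *
W=pts([(405,118),(401,372)],.005,'w7');d=W[0]-W[1];print(W,W.mean(0),np.linalg.norm(d),'ang y-axis from +y toward +x',d[0]/d[1])
print('bands',pts([(390,265),(418,265)],.007,'w7'),'pen',pts([(160,215),(240,320),(285,365)],.01,'w7'))
im=cv2.imread('pics/w7.png').astype(int)
s_=ctrl.sense();q=s_['tcp_rot'];print('tool x ang',2*np.arctan2(q[2],q[1]))
E
```

```text
[[0.42281294 0.36322314]
 [0.4154695  0.21017185]] [0.41914122 0.2866975 ] 0.15322736438226142 ang y-axis from +y toward +x 0.0479802191101484
bands [[0.41149825 0.28206857]
 [0.42773533 0.28142231]] pen [[0.28624625 0.31702245]
 [0.32132309 0.25233094]
 [0.34460754 0.22120111]]
tool x ang 1.5346771850725849
```

```bash
python3 -m crank '[{"hand":45,"x":0,"y":0.0028,"z":0.02,"rx":0,"ry":0,"rz":0.01},{"hand":45,"x":0,"y":0,"z":0.022,"rx":0,"ry":0,"rz":0},{"hand":45,"x":0,"y":0,"z":0.022,"rx":0,"ry":0,"rz":0},{"hand":45,"x":0,"y":0,"z":0.014,"rx":0,"ry":0,"rz":0},{"hand":45,"x":0,"y":0,"z":0.004,"rx":0,"ry":0,"rz":0},{"hand":45,"x":0,"y":0,"z":0,"rx":0,"ry":0,"rz":0},{"hand":45,"x":0,"y":0,"z":0,"rx":0,"ry":0,"rz":0},{"hand":45,"x":0,"y":0,"z":0,"rx":0,"ry":0,"rz":0},{"hand":45,"x":0,"y":0,"z":0,"rx":0,"ry":0,"rz":0},{"hand":45,"x":0,"y":0,"z":0,"rx":0,"ry":0,"rz":0}]' 30
```

```text
t: 28.05
eef_pos: [0.4261, 0.2865, 0.0272]
tcp_rot: [0.003, 0.724, 0.689, 0.009]
force: [-0.5, 0.2, -0.4]
width: 0.45
```

```bash
python3 -m crank '[{"hand":45,"x":0,"y":-0.007,"z":0,"rx":0.0166,"ry":-0.009,"rz":0},{"hand":45,"x":0,"y":0,"z":0,"rx":0,"ry":0,"rz":0},{"hand":45,"x":0,"y":0,"z":0.008,"rx":0,"ry":0,"rz":0},{"hand":45,"x":0,"y":0,"z":0.006,"rx":0,"ry":0,"rz":0},{"hand":45,"x":0,"y":0,"z":0.001,"rx":0,"ry":0,"rz":0},{"hand":45,"x":0,"y":0,"z":0,"rx":0,"ry":0,"rz":0},{"hand":45,"x":0,"y":0,"z":0,"rx":0,"ry":0,"rz":0},{"hand":45,"x":0,"y":0,"z":0,"rx":0,"ry":0,"rz":0},{"hand":45,"x":0,"y":0,"z":0,"rx":0,"ry":0,"rz":0},{"hand":45,"x":0,"y":0,"z":0,"rx":0,"ry":0,"rz":0}]' 30
```

```text
t: 29.3
eef_pos: [0.4186, 0.2869, 0.011]
tcp_rot: [-0.001, 0.724, 0.689, -0.001]
force: [-0.4, 0.3, -0.1]
width: 0.451
```

```bash
python3 -m crank '[{"hand":45,"x":0,"y":0,"z":0.002,"rx":0,"ry":0,"rz":0},{"hand":45,"x":0,"y":0,"z":0,"rx":0,"ry":0,"rz":0},{"hand":25,"x":0,"y":0,"z":0,"rx":0,"ry":0,"rz":0},{"hand":10,"x":0,"y":0,"z":0,"rx":0,"ry":0,"rz":0},{"hand":5,"x":0,"y":0,"z":0,"rx":0,"ry":0,"rz":0},{"hand":5,"x":0,"y":0,"z":0,"rx":0,"ry":0,"rz":0},{"hand":5,"x":0,"y":0,"z":0,"rx":0,"ry":0,"rz":0},{"hand":5,"x":0,"y":0,"z":0,"rx":0,"ry":0,"rz":0},{"hand":5,"x":0,"y":0,"z":-0.02,"rx":0,"ry":0,"rz":0},{"hand":5,"x":0,"y":0,"z":-0.02,"rx":0,"ry":0,"rz":0}]' 30
```

```text
t: 30.55
eef_pos: [0.4179, 0.2865, 0.0485]
tcp_rot: [-0.001, 0.724, 0.689, -0.002]
force: [1.0, -0.5, 0.9]
width: 0.166
```

```bash
python3 -m crank '[{"hand":5,"x":0,"y":0,"z":-0.04,"rx":0,"ry":0,"rz":0},{"hand":5,"x":0,"y":0,"z":-0.035,"rx":0,"ry":0,"rz":0},{"hand":5,"x":-0.035,"y":0.0363,"z":0,"rx":0,"ry":0,"rz":0},{"hand":5,"x":-0.035,"y":0.0363,"z":0,"rx":0,"ry":0,"rz":0},{"hand":5,"x":-0.035,"y":0.0363,"z":0,"rx":0,"ry":0,"rz":0},{"hand":5,"x":-0.035,"y":0.0363,"z":0,"rx":0,"ry":0,"rz":0},{"hand":5,"x":-0.035,"y":0.0363,"z":0,"rx":0,"ry":0,"rz":0},{"hand":5,"x":-0.035,"y":0.0363,"z":0,"rx":0,"ry":0,"rz":0},{"hand":5,"x":-0.035,"y":0.0363,"z":0,"rx":0,"ry":0,"rz":0},{"hand":5,"x":0,"y":0,"z":0,"rx":0,"ry":0,"rz":0.08}]'
python3 - <<'E'
from h import *
im=grab('wrist','w8');cv2.imwrite('pics/w8c.png',cv2.resize(im[:,:,::-1],(800,500)))
s=ctrl.sense();q=s['tcp_rot'];print(s['eef_pos'],q,2*np.arctan2(q[2],q[1]))
E
```

```text
t: 31.8
eef_pos: [0.6675, 0.0213, 0.1267]
tcp_rot: [-0.0, 0.751, 0.66, -0.001]
force: [-0.9, 0.3, -0.5]
width: 0.17
[0.66677994 0.02252535 0.12666839] [-6.83229553e-04  7.52321916e-01  6.58794548e-01 -1.00579160e-03] 1.438431949986394
```

View pics/w8c.png

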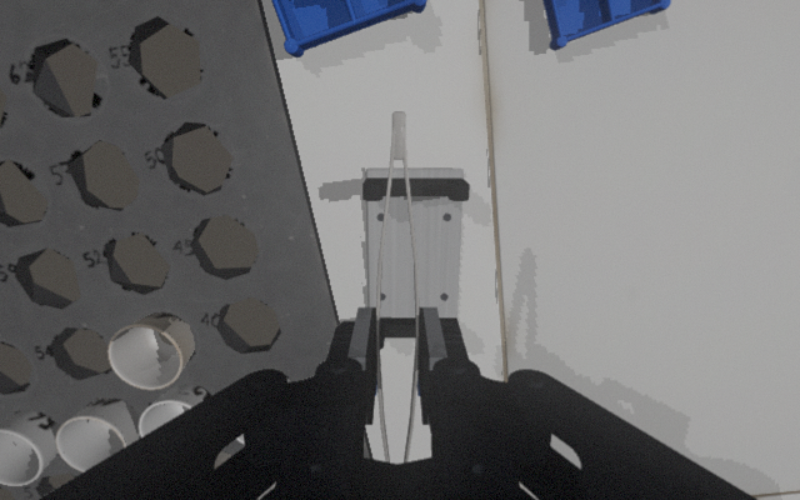

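The tweezers are held level along the image's vertical. The rest is seen with screws at (380,217), (447,217), (444,297), (381,297), and its far cheek spans (363–469,188).

```bash
python3 - <<'E'
from m import *
Q=pts([(380,217),(447,217),(444,297),(382,297)],.005,'w8');c=Q.mean(0);y=Q[0]-Q[3]+Q[1]-Q[2];a=np.arctan2(y[0],y[1]);print(Q,c,a)
P=pts([(364,170),(463,169)],.005,'w8');print('plate +y edge',P,P.mean(0),'centre from it',P.mean(0)-.055*np.array([np.sin(a),np.cos(a)]))
ck=pts([(363,180),(469,180)],.032,'w8');print('cheek',ck,ck.mean(0))
E
```

```text
[[ 0.65875035  0.04094734]
 [ 0.6992125   0.03567959]
 [ 0.69222794 -0.01637554]
 [ 0.65264295 -0.01123514]] [0.67570843 0.01225406] 0.12494306049446804
plate +y edge [[0.65336134 0.07018011]
 [0.71135072 0.06320777]] [0.68235603 0.06669394] centre from it [0.67550203 0.01212268]
cheek [[0.65446936 0.06760493]
 [0.7103732  0.06031859]] [0.68242128 0.06396176]
```

```bash
python3 -m crank '[{"hand":5,"x":-0.0045,"y":0.005,"z":0,"rx":0,"ry":0,"rz":-0.004},{"hand":5,"x":-0.0045,"y":0.005,"z":0,"rx":0,"ry":0,"rz":0},{"hand":5,"x":0,"y":0,"z":0,"rx":0,"ry":0,"rz":0},{"hand":5,"x":0,"y":0,"z":0.022,"rx":0,"ry":0,"rz":0},{"hand":5,"x":0,"y":0,"z":0.022,"rx":0,"ry":0,"rz":0},{"hand":5,"x":0,"y":0,"z":0.012,"rx":0,"ry":0,"rz":0},{"hand":5,"x":0,"y":0,"z":0.006,"rx":0,"ry":0,"rz":0},{"hand":5,"x":0,"y":0,"z":0,"rx":0,"ry":0,"rz":0},{"hand":5,"x":0,"y":0,"z":0,"rx":0,"ry":0,"rz":0},{"hand":5,"x":0,"y":0,"z":0,"rx":0,"ry":0,"rz":0}]'
```

```text
t: 33.1
eef_pos: [0.6765, 0.0137, 0.0659]
tcp_rot: [0.001, 0.748, 0.664, 0.0]
force: [0.1, 0.2, 0.2]
width: 0.165
```

```bash
python3 -m crank '[{"hand":5,"x":-0.0015,"y":0,"z":0.013,"rx":0,"ry":0,"rz":0},{"hand":5,"x":0,"y":0,"z":0.013,"rx":0,"ry":0,"rz":0},{"hand":5,"x":0,"y":0,"z":0.006,"rx":0,"ry":0,"rz":0},{"hand":5,"x":0,"y":0,"z":0.003,"rx":0,"ry":0,"rz":0},{"hand":5,"x":0,"y":0,"z":0,"rx":0,"ry":0,"rz":0},{"hand":5,"x":0,"y":0,"z":0,"rx":0,"ry":0,"rz":0},{"hand":5,"x":0,"y":0,"z":0,"rx":0,"ry":0,"rz":0},{"hand":5,"x":0,"y":0,"z":0,"rx":0,"ry":0,"rz":0},{"hand":5,"x":0,"y":0,"z":0,"rx":0,"ry":0,"rz":0},{"hand":5,"x":0,"y":0,"z":0,"rx":0,"ry":0,"rz":0}]'
```

```text
t: 34.35
eef_pos: [0.6766, 0.0121, 0.0291]
tcp_rot: [0.001, 0.748, 0.664, 0.001]
force: [-0.3, 0.0, -0.6]
width: 0.168
```

Lower 4 mm, release, and look before the arm leaves.

```bash
python3 -m crank '[{"hand":5,"x":0,"y":-0.001,"z":0.0025,"rx":0,"ry":0,"rz":0},{"hand":5,"x":0,"y":0,"z":0.0015,"rx":0,"ry":0,"rz":0},{"hand":5,"x":0,"y":0,"z":0,"rx":0,"ry":0,"rz":0},{"hand":25,"x":0,"y":0,"z":0,"rx":0,"ry":0,"rz":0},{"hand":35,"x":0,"y":0,"z":0,"rx":0,"ry":0,"rz":0},{"hand":35,"x":0,"y":0,"z":0,"rx":0,"ry":0,"rz":0},{"hand":35,"x":0,"y":0,"z":-0.02,"rx":0,"ry":0,"rz":0},{"hand":35,"x":0,"y":0,"z":-0.04,"rx":0,"ry":0,"rz":0},{"hand":35,"x":0,"y":0,"z":-0.05,"rx":0,"ry":0,"rz":0},{"hand":35,"x":0,"y":0,"z":0,"rx":0,"ry":0,"rz":0}]'
python3 - <<'E'
from h import *
im=grab('wrist','w9');cv2.imwrite('pics/w9c.png',cv2.resize(im[:,:,::-1],(800,500)))
E
```

```text
t: 35.6
eef_pos: [0.6758, 0.0122, 0.143]
tcp_rot: [0.002, 0.748, 0.664, 0.002]
force: [0.2, -0.1, -0.7]
width: 0.349
```

View pics/w9c.png

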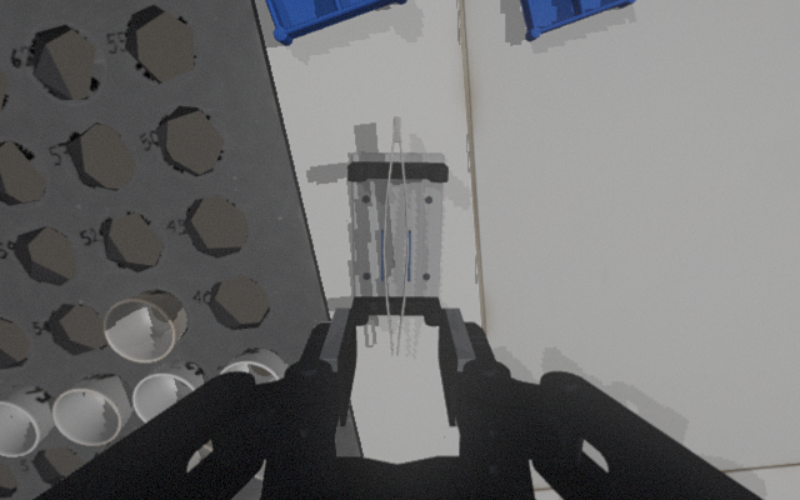

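The tweezers lie in both notches, centred between the horns at (397,172) and (397,305). I'll retreat and do a final overall check.

```bash
python3 -m crank '[{"hand":35,"x":0,"y":0,"z":-0.05,"rx":0,"ry":0,"rz":0},{"hand":35,"x":0,"y":0,"z":-0.05,"rx":0,"ry":0,"rz":0},{"hand":35,"x":0,"y":-0.04,"z":0,"rx":0,"ry":0,"rz":0},{"hand":35,"x":0,"y":-0.04,"z":0,"rx":0,"ry":0,"rz":0},{"hand":35,"x":0,"y":-0.04,"z":0,"rx":0,"ry":0,"rz":0},{"hand":35,"x":0,"y":-0.04,"z":0,"rx":0,"ry":0,"rz":0},{"hand":35,"x":0,"y":-0.04,"z":0,"rx":0,"ry":0,"rz":0},{"hand":35,"x":0,"y":0,"z":0,"rx":0,"ry":0,"rz":0},{"hand":35,"x":0,"y":0,"z":0,"rx":0,"ry":0,"rz":0},{"hand":35,"x":0,"y":0,"z":0,"rx":0,"ry":0,"rz":0}]'
python3 - <<'E'
from h import *
a=grab('top','t9')[150:300,275:475,::-1];b=grab('side','s9')[170:370,200:420,::-1]
c=np.hstack([cv2.resize(a,(400,300)),cv2.resize(b,(400,300))]); b2=cv2.resize(b,(400,364)); a2=cv2.resize(a,(400,300))
cv2.imwrite('pics/f.png',cv2.convertScaleAbs(np.hstack([np.vstack([a2,np.zeros((64,400,3),np.uint8)]),b2]),alpha=1.3,beta=10))
E
```

```text
t: 36.9
eef_pos: [0.4684, 0.0367, 0.2408]
tcp_rot: [-0.002, 0.748, 0.663, -0.002]
force: [0.1, 0.3, -0.1]
width: 0.352
```

View pics/f.png

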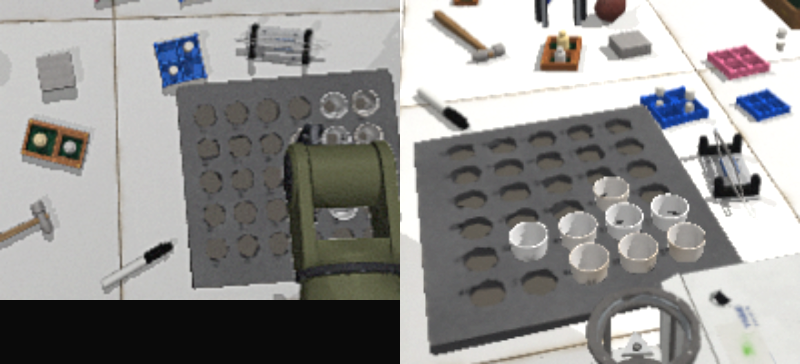

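Brass (40,140) and steel (69,147) are in their bays, the vials stand in cells (188,46) and (173,71), the tweezers are on the rest, and the cups are where they were.

```bash
python3 -c "
from bench import ctrl
print(ctrl.close_job())"
```

```text
the job is handed in; nothing more can be done
None
```

The job is done and handed in at about 37 s on the robot's clock, against the 93 s limit. `close_job()` gives no verdict.

- **Placed, in the order you gave:** the brass weight went into the large bay and the steel weight into the small bay. The large vial went into the far-right cell of the larger blue rack and the small vial into the near-left one. The tweezers went across the rest.
- **Last checks (top, side and wrist pictures):** both weights stand in their own bays. Both vials are upright in separate cells, and the tweezers lie in both notches. The cups stand in the same holes as before, and the gripper is clear of everything.
- **Forces:** the readings after each move never went above about 2 N.
- **Mended on the way:**
    - The first move was refused because its rows lacked some keys, and I retyped it.
    - I re-gripped the steel weight about 4 mm higher so the fingers would clear the tray walls.
    - I corrected a small tool tilt before the large-vial and tweezers grasps.
- **Disagreement:** the gripper opening read about 2 mm under the known width on both weights and both vials. I took it as a constant offset. No final check failed.

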